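# Prop the proving box open and take out the tin

## Robot

A 6-joint arm with a two-finger parallel gripper is mounted at the origin on the work surface. World frame = base frame: x ahead of the robot, y to its left, z up, the work surface at z = 0. Lengths are in mm, angles in rad, forces in N, time in s.
With the tool pointing down it reaches from about 400 to 925 mm from the base axis. Payload 3.4 kg.
Tool frame: the origin (TCP) lies midway between the tips of the shut fingers; the grasp point (between the pads) lies 19 mm behind it (grip_point_offset is the distance from the TCP to the grasp point, in mm); z points along the fingers, y is the line along which they close (so a half turn about z gives the same grasp; the last joint's range is limited). The gripper opens to 85 mm and grips with 20 to 120 N. Pads are 22 mm wide; open, the fingers measure 114 mm over their backs; the gripper's body (76 mm by 85 mm) begins 54 mm behind the grasp point. The pads swing forward as they close: fully open they stand 13 mm farther back than shut.
Start: joints at [1.054, 0.307, 1.506, -0, 1.328, -0.073], TCP at [246.913, 519.293, 207.205] pointing down, gripper open.
Joint ranges: [-3.12, 3.12], [-1.05, 2.28], [0.14, 2.33], [-1.42, 4.57], [0.1, 2.73], [-2.68, 2.68]. Speed limits (rad/s): [2.57, 2.57, 3.14, 3.14, 3.14, 3.14].

## Interface

Orientations are given as a 3x3 rotation matrix whose columns are the frame's x, y, z axes.
In Python, from cell import * gives the robot as it stands.
- The arm moves only by the tool send_rows, never from a script. Its argument "commands" is a list that holds one entry, the list of rows, each a list of 6 numbers: the shift along the tool's x, y, z in shares of 75 cm (1.0 is 75 cm), then the turn, a rotation vector about the tool's x, y, z in parts of the range, where 1.0 means 180 degrees. A call has 1 to 10 rows; each row is the pose to reach, as a shift and turn from the pose commanded when the call began, along the tool's axes at that moment; what a row does not reach only later rows make up. A row lasts 1/10 s, in which the tool goes at most 50 mm and 8.59 degrees, less where a joint would pass 70% of its speed; a pose out of reach is approached as far as the arm can. No shift or turn number may pass 1 either way. A call with a gripper value outside its range is refused whole. "fingers" is the finger opening in m, from 0 to 0.0854, set as the call begins (left out, the last holds). The fingers move at their own pace and stop on an object; "newtons" is the grip in N (left out, the last holds). Time passes only in rows, so rows that repeat a pose let the fingers close. It gives the time, the measured TCP pose, the force, the opening and the grip force at its end, in the units of the state.
- observe(): the state, without advancing time (a new reading comes with each control period).
- snapshot(name): name is "scene" or "side" or "wrist"; returns the picture (384x512x3 uint8, red, green, blue); there is no depth.
- camera_info(name): a dict with "fov_y" (degrees; the focal length in pixels is half the picture's height over the tangent of half this angle, whatever the lens; pixels are square), "cx", "cy" (the principal point, pixels), "origin" and "orientation" of the camera in the world; the wrist camera has in their place "mount" (4x4, takes a point from camera to tool coordinates, whose origin is the TCP and whose axes are the flange's). Camera axes: x right, y up, looking along -z (the intrinsics and any distortion apply to the point x, -y, -z); pixel columns grow to the right and rows downward; lengths in mm; the calibration is good to about 2 mm. A picture is of the moment at which its call begins: read the wrist's pose just before it. camera_info takes no time and is no camera call.
- finish_job(): hands the job in; it is judged then, once.
Trained networks look in the newest picture that a camera, given by its name, has taken for a name from the list of things; names that differ only in an ending like _2 or _b are one class to them, and where a whole thing is asked for, a point or a joint stands for the part that bears it (a point fixed in the world has none). Each returns a list of dicts, best first, with "score" (0 to 1); they miss things now and then, are a little off and sometimes report something else, mostly with a low value. They report only what shows in the picture. A call takes as long as a camera call.
- find_in(camera, query): "bbox" ([left, top, right, bottom] in pixels, round what is visible of it).
- outline_of(camera, query): "mask" (384x512 bool, what is visible of it) and "bbox" ([left, top, right, bottom] in pixels, round what is visible of it).
The state is a dict: "time_s": time; "joint_positions": joint angles; "dq": joint speeds; "joint_torque": joint torques, N m; "position": TCP position; "tcp_rot": TCP orientation; "ft_force": force on the tool from outside, world axes, zero at the start; "moment": the same for the moment, N m; "gripper_width": opening from 0.0 (shut) to 1.0 (fully open); "grasp_force": force on a finger pad.
Only numpy, scipy, OpenCV 4.12 (cv2) and the standard library are available. Lean on these libraries where they do the work, as an engineer would, in place of code of your own. Each camera call takes 0.05 s, during which the arm holds its last target. There are 200 camera calls.

## Task

Raise the lid of the proving box with its side stay and prop it: slide the stay's foot back along the rail to the orange stop and let it drop into the notch there, so that the lid stays up by itself. Then take the small loaf tin out of the box, keep it upright, and set it on the heat mat; do not let the lid fall shut, leave it propped, and leave the other things where they are.

Things in the scene. Friction and masses are not known exactly. Their poses are not given: they have to be found in the camera images.
- bin: Grey open proving box, fixed, 240 (x) x 260 (y) x 100 mm tall, walls and floor 5 mm; origin at the centre of its underside, z up, front (-x) roughly towards the robot. The lid's hinge line runs along box y at x = +120, z = 105 mm. A 24 mm wide rail runs along the outside of its -y wall, centre line at box y = -144 mm.
- rail_top (a point): Point of the box at (15, -144, 44) mm in its frame, level with the rail's track: white flat track, at its back end a black notch 20 mm long (box x) and 10 mm deep, closed behind by an orange stop plate, 5 mm thick, 10 mm above the track; no rail beyond. The notch centre is unmeasured: up to 20 mm either way along box x from this point. The track reaches 180 mm forward (-x) of it.
- lid (a joint): Clear lid with blue edging, 246 x 260 x 10 mm, about 0.3 kg, hinged on the box's far (+x) top edge; angle in rad, 0 = shut, grows as the front edge rises, end of travel 1.5. It falls shut from any angle unless held or propped; propped in the notch it stands at about 0.9 to 1.15.
- stay (a joint): Steel strut, 0.14 kg, pivoted on the lid's -y edge 100 mm from the hinge line, 160 mm from pivot to foot, swings freely at box y = -163 mm. Rad: 0 = lid shut, foot on track; grows as the foot swings down from the lid; stops at -0.02, so lifting the grip lifts the lid. Pushing the grip back (+x) along the track also raises the lid: up to about 20 N to start it, then 3 to 6 N.
- stay_foot (a point): Centre of the stay's foot, a slippery steel roller, 12 mm diameter, along box y; it alone bears on the rail, its centre 6 mm above what it rests on. Lid shut: on the track at box x = -130, z = 50 mm; in the notch: z = 40 mm. Let go elsewhere on the track it is not secure: it slides forward and the lid comes down.
- stay_grip (a point): Grasp point on the red round cross grip, 14 mm diameter, 90 mm long, along box y, rigid with the stay and in line with the foot's centre; this point is 74 mm outward of the foot, at box y = -218 mm; the grip spans y = -166 to -256 mm. The round grip can turn between the fingers as the lid rises.
- tin: Small open aluminium loaf tin, 120 (x) x 56 (y) x 50 mm tall (rim flanges 128 x 64 mm, look only), wall 3 mm, about 0.18 kg, lies inside the box on its floor; origin at the centre of its underside, long axis x roughly along box x.
- mat: Heat mat fixed to the shelf: black 200 (x) x 170 (y) x 8 mm pad with grey field; origin at the centre of its underside; a white switch pod 40 x 60 x 12 mm with green button sits against its +x edge (not used).
- jar: Glass storage jar with clamp lid, 92 mm diameter, 137 mm tall, loose; origin at the centre of its underside. Bystander.
- whisk: Dough whisk lying flat, beech handle 20 mm thick to its -x, steel loops to +x, 300 mm long; origin on the shelf under its middle. Bystander.
- scraper: Orange plastic dough scraper lying flat, 90 x 130 x 10 mm; origin at the centre of its underside. Bystander.

How it is judged (in metres and radians):
On the way, in this order (a step that is already met when the one before it is completed fails the run):
1. the lid stands propped: foot down in the notch, lid more than 0.7 rad open and still, fingers off the stay (value of joint lid above 0.7 rad and z of stay_foot in the frame of bin between 0.034 and 0.0455 m and velocity of joint lid between -0.1 and 0.1 rad/s and contact force between each of the arm, the fingers and bin below 0.2 N), for 0.3 s.
2. the tin stands on the heat mat (z of tin in the frame of mat below 0.014 m and x of tin in the frame of mat between -0.07 and 0.07 m and y of tin in the frame of mat between -0.07 and 0.07 m), for 0.2 s.
At the end, for the whole second after the job is handed in: The lid stands still, propped over 0.7 rad open, the stay's foot in the notch (centre 34 to 45.5 mm above the box's underside); the tin stands released, at rest, upright within 0.12 rad on the mat, its centre within 70 mm of the mat's centre along each mat axis (all of step 2 and value of joint lid above 0.7 rad and z of stay_foot in the frame of bin between 0.034 and 0.0455 m and velocity of joint lid between -0.1 and 0.1 rad/s and z of tin in the frame of mat above 0.004 m and angle between tin's own z axis and vertical below 0.12 rad and linear speed of tin below 0.02 m/s); the robot touches nothing.
It fails at once if the lid falls shut (closing faster than 1.5 rad/s when nearly shut) (value of joint lid below 0.2 rad and velocity of joint lid below -1.5 rad/s).
It fails at once if the small tin is tipped more than 0.6 rad (angle between tin's own z axis and vertical above 0.6 rad).
It fails at once if a bystander is moved more than 30 mm (distance of any of jar, whisk, scraper from where it was at the start of the episode above 0.03 m).
It also fails if it takes over 64 s, if anything falls off the work surface, if the arm or the gripper's body presses on something with over 40 N, if the wrist force passes 120 N, or if a joint passes its speed limit or range.

## Working session

There is one attempt and no reset: what is moved stays moved. The work goes in short steps, Python scripts to look and compute and a tool call to move; the robot and the scene stay as the last step left them, time stands still between calls to the robot, and variables do not carry over. Pictures are saved under pics/ and viewed, at most 10 in all, crops included, and the job is handed in when it is done.

Besides the shell and the picture viewer there is one more tool, called after "Call:" by a JSON object that holds its "method" and its "body", one argument or row to a line. send_rows: Moves the arm, as the interface text tells. Its arguments: {"type":"object","properties":{"commands":{"type":"array"},"fingers":{"type":"number"},"newtons":{"type":"number"}},"required":["commands"]}

```bash
mkdir -p pics; ls
python3 - <<'E'
from cell import *
import cv2,numpy as np
o=observe();print(o['position'],o['tcp_rot'],o['time_s'],o['gripper_width'])
for n in ["scene","side"]:
    im=snapshot(n);cv2.imwrite(f"pics/{n}0.png",im[:,:,::-1])
    c=camera_info(n);print(n,c)
    for q in ["bin","lid","stay","stay_grip","tin","mat","jar","whisk","scraper"]:
        r=find_in(n,q);print(q,[(np.round(d['bbox']).tolist(),round(d['score'],2)) for d in r[:2]])
print(camera_info("wrist"))
E
```

```text
pics
[246.54645158 518.64744259 206.28712781] [[-9.03118749e-01  4.29389664e-01 -1.02084914e-03]
 [ 4.29390845e-01  9.03117064e-01 -1.75228394e-03]
 [ 1.69533665e-04 -2.02086376e-03 -9.99997944e-01]] 0.0 0.9992284968973197
scene {'fov_y': 54.72842134038165, 'cx': 257.952295963708, 'cy': 194.60375457346083, 'origin': array([1367.22951305,    8.44126509,  620.28825104]), 'orientation': array([[ 0.12979446, -0.53440831,  0.83520127],
       [ 0.99153107,  0.0737084 , -0.10692615],
       [-0.00441913,  0.84200643,  0.53944938]])}
bin [([79.0, 175.0, 248.0, 284.0], 0.95)]
lid [([79.0, 173.0, 244.0, 250.0], 0.83), ([79.0, 205.0, 124.0, 227.0], 0.59)]
stay [([81.0, 205.0, 128.0, 226.0], 0.64)]
stay_grip [([80.0, 206.0, 123.0, 226.0], 0.81)]
tin [([81.0, 206.0, 127.0, 227.0], 0.37)]
mat [([291.0, 185.0, 360.0, 228.0], 0.85)]
jar [([303.0, 215.0, 348.0, 281.0], 0.57)]
whisk [([228.0, 171.0, 241.0, 202.0], 0.66)]
scraper [([378.0, 208.0, 431.0, 228.0], 0.96)]
side {'fov_y': 42.26806244622771, 'cx': 261.55456463537837, 'cy': 195.84850799473958, 'origin': array([ 341.18894944, -908.80134119, 13
[... 232 characters left out ...]
 186.0, 342.0, 333.0], 0.59)]
stay [([262.0, 273.0, 314.0, 332.0], 0.56)]
stay_grip [([268.0, 272.0, 314.0, 332.0], 0.93)]
tin []
mat [([196.0, 148.0, 264.0, 190.0], 0.91)]
jar []
whisk [([198.0, 218.0, 231.0, 232.0], 0.8)]
scraper [([230.0, 112.0, 252.0, 137.0], 0.62)]
{'fov_y': 68.0177325741335, 'cx': 250.3089642640099, 'cy': 191.15778567386226, 'mount': array([[ 1.38683779e-03,  9.65038889e-01,  2.62103069e-01,
         6.74106146e+01],
       [ 9.99999017e-01, -1.28418248e-03, -5.62947963e-04,
         6.57542713e-01],
       [-2.06678508e-04,  2.62103592e-01, -9.65039722e-01,
        -1.66034167e+02],
       [ 0.00000000e+00,  0.00000000e+00,  0.00000000e+00,
         1.00000000e+00]])}
```

Run:
```python
import cv2
a=cv2.imread('pics/scene0.png')[140:300,60:460];b=cv2.imread('pics/side0.png')[90:360,170:370]
cv2.imwrite('pics/scene0c.png',cv2.resize(a,(800,320),interpolation=cv2.INTER_CUBIC))
cv2.imwrite('pics/side0c.png',cv2.resize(b,(440,594),interpolation=cv2.INTER_CUBIC))
```

```text
(no output)
```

View pics/scene0c.png

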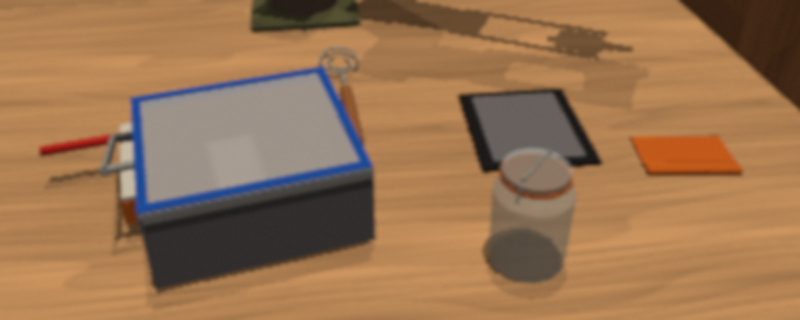

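View pics/side0c.png

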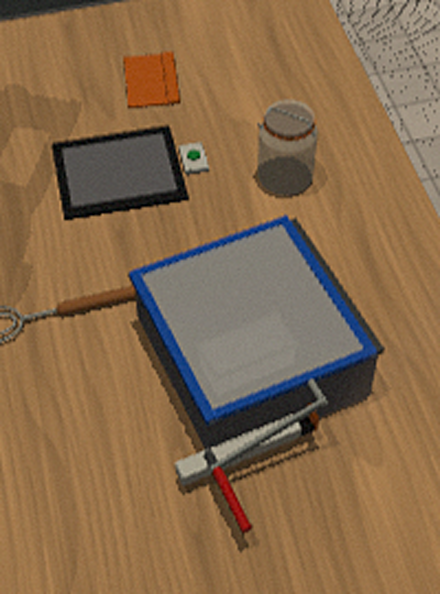

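```bash
cat > h.py <<'E'
from cell import *
import numpy as np, cv2
from scipy.optimize import least_squares
def cam(n,o=None):
    c=camera_info(n);f=192/np.tan(np.radians(c['fov_y']/2))
    if n=='wrist':
        M=np.asarray(c['mount']);R=np.asarray(o['tcp_rot']);return f,c['cx'],c['cy'],R@M[:3,3]+o['position'],R@M[:3,:3]
    return f,c['cx'],c['cy'],c['origin'],c['orientation']
def proj(C,P):
    f,cx,cy,t,R=C;q=(np.atleast_2d(P)-t)@R
    return np.c_[cx+f*q[:,0]/-q[:,2],cy-f*q[:,1]/-q[:,2]]
def ray_z(C,uv,z):
    f,cx,cy,t,R=C;d=R@np.array([(uv[0]-cx)/f,-(uv[1]-cy)/f,-1.]);return t+d*(z-t[2])/d[2]
def ray2(C1,p1,C2,p2):
    g=lambda X:np.r_[proj(C1,X)[0]-p1,proj(C2,X)[0]-p2]
    r=least_squares(g,[600,0,50]);return r.x,np.abs(r.fun).max()
def T(p,P):
    P=np.atleast_2d(P);c,s=np.cos(p[2]),np.sin(p[2])
    return np.c_[p[0]+c*P[:,0]-s*P[:,1],p[1]+s*P[:,0]+c*P[:,1],P[:,2]+(p[3] if len(p)>3 else 0)]
E
python3 - <<'E'
from h import *
S,D=cam('scene'),cam('side')
s=lambda L:np.array(L)/2+[60,140]
d=lambda L:np.array(L)/2.2+[170,90]
# hinge -y, hinge +y, front -y, front +y
L=np.array([[120,-130,110],[120,130,110],[-126,-130,110],[-126,130,110.]])
ls=s([(138,211),(371,162),(132,98),(322,69)]);ld=d([(382,350),(287,218),(211,418),(131,272)])
f=lambda p:np.r_[(proj(S,T(p,L))-ls).ravel(),(proj(D,T(p,L))-ld).ravel()]
r=least_squares(f,[600,-100,.3,0]);print('bin',r.x,np.round(r.fun,1))
M=np.array([[-100,-85,8],[-100,85,8],[100,-85,8],[100,85,8.]])
ms=s([(460,96),(562,90),(485,170),(600,162)]);md=d([(65,216),(53,145),(187,197),(168,127)])
f=lambda p:np.r_[(proj(S,T(p,M))-ms).ravel(),(proj(D,T(p,M))-md).ravel()]
m=least_squares(f,[500,200,0,0]);print('mat',m.x,np.round(m.fun,1))
for n,a,b in [('gripout',(41,151),(247,528)),('gripin',(108,140),(213,468))]:
    X,e=ray2(S,s(a),D,d(b));q=X-[*r.x[:2],0];c,sn=np.cos(r.x[2]),np.sin(r.x[2]);print(n,X,e,[c*q[0]+sn*q[1],-sn*q[0]+c*q[1]])
print('notch world',ray_z(D,d((308,424)),44),'grip pred',T(r.x,[[-130,-218,50],[15,-144,44]]))
E
```

```text
bin [ 6.00716586e+02 -8.15868962e+01  1.93636293e-01  1.12731434e+00] [-1.1  1.6  1.4  1.8 -1.7 -0.4  0.1 -1.8 -1.1 -0.1 -0.  -2.  -1.   0.9
 -0.7 -0.5]
mat [ 4.84929736e+02  3.16128793e+02 -3.41503848e-02 -5.65303969e+00] [-0.9 -0.6  0.3 -0.4 -1.2  0.6  1.9  0.7 -0.7  1.2 -0.9 -0.8  0.5  0.6
  0.2 -0.9]
gripout [ 519.35911682 -355.05292365   48.3640032 ] 0.08087989512819149 [np.float64(-132.45963543057042), np.float64(-252.6997249384795)]
gripin [ 500.76177546 -270.27297543   48.06039522] 1.043841546528995 [np.float64(-134.39533328075728), np.float64(-165.92557094693305)]
notch world [ 635.7899512  -232.81084235   44.        ] grip pred [[ 515.0955683  -320.528398     51.12731434]
 [ 643.14595445 -220.00925253   45.12731434]]
```

```bash
cat >> h.py <<'E'
from scipy.spatial.transform import Rotation as Ro
BIN=[600.7,-81.6,.1936,0]
def Rd(a): # tool y at world angle a, z down
    y=np.array([np.cos(a),np.sin(a),0]);z=np.array([0,0,-1.]);return np.c_[np.cross(y,z),y,z]
def go(P,R):
    o=observe();R0=np.asarray(o['tcp_rot'])
    print('t',round(o['time_s'],2),'pos',np.round(o['position'],1),'w',round(o['gripper_width'],3),'F',np.round(o['ft_force'],1))
    print('shift',np.round(R0.T@(np.asarray(P)-o['position'])/1000,4),'turn',np.round(Ro.from_matrix(R0.T@R).as_rotvec(degrees=True),2))
E
python3 -c "
from h import *
go(T(BIN,[[-40,-222,200]])[0],Rd(BIN[2]))"
```

```text
t 1.0 pos [246.9 519.3 207.2] w 1.001 F [-0.3 -0.2 -0.2]
shift [-0.6775 -0.593   0.0072] turn [ 0.   -0.   53.48]
```

Units first: shifts go in shares of 75 cm and turns go in shares of 180 degrees. So -0.34 m is -0.4533, -0.306 m is -0.408, 30 degrees is 0.1667.

Call:
{"method": "send_rows", "body": {
  "commands": [
    [[-0.0453, -0.04, 0, 0, 0, 0.0167], [-0.0907, -0.08, 0, 0, 0, 0.0333], [-0.136, -0.12, 0, 0, 0, 0.05], [-0.1813, -0.16, 0, 0, 0, 0.0667], [-0.2267, -0.2, 0, 0, 0, 0.0833], [-0.272, -0.24, 0, 0, 0, 0.1], [-0.3173, -0.28, 0, 0, 0, 0.1167], [-0.3627, -0.32, 0, 0, 0, 0.1333], [-0.408, -0.36, 0, 0, 0, 0.15], [-0.4533, -0.4, 0, 0, 0, 0.1667]]
  ]
}}

```text
time_s: 2.0
position: [425.7, 100.6, 207.6]
tcp_rot: [[-0.566, 0.825, 0.001], [0.825, 0.566, 0.0], [-0.0, 0.001, -1.0]]
ft_force: [0.6, 0.1, 0.4]
gripper_width: 0.995
grasp_force: 0.0
```

```bash
python3 -c "
from h import *
go(T(BIN,[[-40,-222,200]])[0],Rd(BIN[2]))"
```

```text
t 2.0 pos [425.7 100.6 207.6] w 0.995 F [0.6 0.1 0.4]
shift [-0.4372 -0.0835  0.0076] turn [6.000e-02 1.000e-02 2.335e+01]
```

To row units: -0.437 m is -0.5827, -0.34 m is -0.4533, 23.4 degrees is 0.13.

Call:
{"method": "send_rows", "body": {
  "commands": [
    [[-0.064, -0.012, 0, 0, 0, 0.0167], [-0.1293, -0.024, 0.0013, 0, 0, 0.0333], [-0.1933, -0.0373, 0.0027, 0, 0, 0.05], [-0.2587, -0.0493, 0.004, 0, 0, 0.0667], [-0.324, -0.0613, 0.0053, 0, 0, 0.0833], [-0.3893, -0.0733, 0.0067, 0, 0, 0.1], [-0.4533, -0.0867, 0.008, 0, 0, 0.1167], [-0.5187, -0.0987, 0.0093, 0, 0, 0.13], [-0.5827, -0.1107, 0.0101, 0, 0, 0.13], [-0.5827, -0.1107, 0.0101, 0, 0, 0.13]]
  ]
}}

```text
time_s: 3.0
position: [607.1, -311.4, 198.4]
tcp_rot: [[-0.189, 0.982, 0.002], [0.982, 0.189, -0.004], [-0.004, 0.001, -1.0]]
ft_force: [-0.6, 0.3, -0.5]
gripper_width: 1.001
grasp_force: 0.0
```

```bash
python3 -c "
from h import *
o=observe();im=snapshot('wrist');C=cam('wrist',o)
v=im.copy()
for n,p in [('foot',[-130,-144,50]),('grip',[-130,-218,50]),('go',[-130,-256,50]),('gi',[-130,-166,50]),('rt',[15,-144,44]),('r0',[-165,-156,44])]:
    u=proj(C,T(BIN,[p]))[0];print(n,u.round(1));cv2.circle(v,tuple(int(a) for a in u),2,(0,255,0),-1)
cv2.imwrite('pics/w1raw.png',im[:,:,::-1]);cv2.imwrite('pics/w1.png',cv2.resize(v[:,:,::-1],(768,576)))
print([(find_in('wrist',q)[:1]) for q in ['stay_grip','stay_foot','rail_top']])
go(T(BIN,[[-40,-222,200]])[0],Rd(BIN[2]))"
```

```text
foot [162.8  98.5]
grip [168.3 167.9]
go [170.9 200.4]
gi [164.5 120.1]
rt [299.8  98.5]
r0 [133.  110.5]
[[{'bbox': [151.0, 87.4, 317.5, 198.5], 'score': 0.64}], [{'bbox': [153.8, 92.3, 321.1, 199.3], 'score': 0.63}], [{'bbox': [130.2, 1.2, 457.3, 202.1], 'score': 0.94}]]
t 3.2 pos [ 604.1 -303.5  199.3] w 0.996 F [ 0.  -0.5  0.1]
shift [-0.0036 -0.0007 -0.0007] turn [-0.05 -0.08  0.1 ]
```

View pics/w1.png

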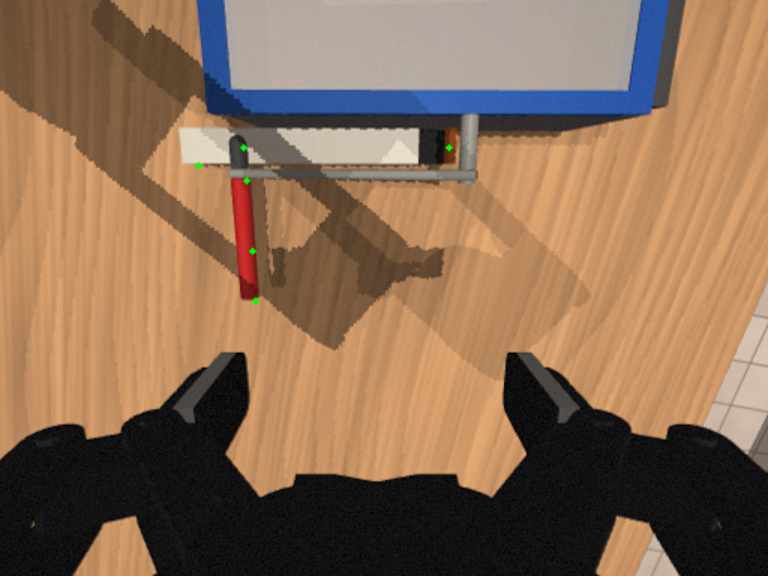

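```bash
python3 -c "
from h import *
o=observe();im=snapshot('wrist');C=cam('wrist',o)
cv2.imwrite('pics/w2raw.png',im[:,:,::-1])
for n,p in [('foot',[-130,-144,50]),('grip',[-130,-218,50]),('go',[-130,-256,50]),('rt',[15,-144,44]),('lid-',[-126,-130,110]),('lid+',[120,-130,110])]:
    print(n,proj(C,T(BIN,[p]))[0].round(1))
print(im[100:110:3,270:312].tolist() if 0 else '')
for r in range(86,124,3): print(r,' '.join(f'{int(a)}' for a in im[r,120:180:2,0]),'|',' '.join(f'{int(p[0])}.{int(p[1])}' for p in im[r,268:312]))
hsv=cv2.cvtColor(im,cv2.COLOR_RGB2HSV)
m=((hsv[...,0]>112)|(hsv[...,0]<5))&(hsv[...,1]>150)
b=(hsv[...,0]>105)&(hsv[...,0]<130)&(hsv[...,1]>150)
ys,xs=np.nonzero(b);k=(xs+ys).argsort();print('blue bottom-left',[xs[(ys-xs).argmax()],ys[(ys-xs).argmax()]],'br',[xs[(ys+xs).argmax()],ys[(ys+xs).argmax()]])
ys,xs=np.nonzero(m&~b);print('red',xs.min(),xs.max(),ys.min(),ys.max(),[ (r,xs[ys==r].min(),xs[ys==r].max()) for r in range(120,205,12) if (ys==r).any()])
go(T(BIN,[[-40,-222,200]])[0],Rd(BIN[2]))"
```

```text
foot [165.8 107.1]
grip [170.7 175.3]
go [172.9 207.2]
rt [301.2 107.6]
lid- [148.9  88.1]
lid+ [439.3  89. ]

86 206 200 198 215 216 217 211 208 199 187 186 170 129 77 39 44 43 50 43 42 43 41 44 36 31 31 32 35 37 30 | 47.80 38.76 36.74 44.80 43.82 42.80 39.77 44.81 42.79 47.83 44.79 45.80 50.88 45.86 44.81 45.82 45.81 47.82 48.87 45.82 43.82 47.85 46.86 42.79 42.80 49.88 46.93 50.92 51.93 58.98 53.94 52.94 53.96 49.92 49.93 46.90 50.92 50.91 49.94 52.95 45.90 49.90 51.94 44.91
89 200 196 197 220 214 217 212 210 202 186 203 203 198 199 169 170 169 167 151 152 82 65 62 45 48 48 53 49 45 50 | 51.48 51.49 46.40 54.46 46.43 53.49 45.40 51.51 45.43 51.46 49.45 50.43 49.45 52.50 50.41 51.46 54.50 50.44 49.46 57.49 52.47 49.45 49.44 48.45 47.40 51.45 48.48 53.50 50.46 51.44 52.44 55.46 49.43 46.46 47.44 52.46 55.47 53.47 50.43 46.43 53.46 84.78 121.116 135.132
92 200 198 191 218 215 216 211 204 195 182 203 197 198 193 195 178 177 158 147 159 164 116 92 89 96 97 73 64 52 49 | 52.46 50.43 48.42 43.39 51.45 50.47 47.42 48.49 50.47 46.40 50.45 51.47 46.38 42.38 48.44 47.43 53.49 46.44 51.46 55.
[... 4235 characters left out ...]
.137 177.133 168.125 158.120 95.73 101.75 107.82 114.82 115.86 114.89 109.81 109.82 164.122 162.122 159.119 163.121 156.117 161.120 156.115 154.115 163.119 175.128 175.131 178.131 163.122 87.77 100.97 113.111 128.123 133.131
blue bottom-left [np.int64(8), np.int64(380)] br [np.int64(510), np.int64(380)]
red 1 511 103 383 [(132, np.int64(157), np.int64(169)), (144, np.int64(158), np.int64(170)), (156, np.int64(159), np.int64(170)), (168, np.int64(160), np.int64(171)), (180, np.int64(161), np.int64(172)), (192, np.int64(162), np.int64(172)), (204, np.int64(163), np.int64(173))]
t 3.25 pos [ 604.1 -303.1  199.6] w 1.003 F [ 0.2 -0.5 -0.3]
shift [-0.004  -0.0008 -0.0004] turn [-0.03 -0.06  0.13]
```

```bash
sed -i 's/^BIN=.*/BIN=[596.3,-82.5,.1936,0]/' h.py; python3 -c "
from h import *
go(T(BIN,[[-130,-222,31]])[0],Rd(BIN[2]))"
```

```text
t 3.25 pos [ 604.1 -303.1  199.6] w 1.003 F [ 0.2 -0.5 -0.3]
shift [-0.0039 -0.0952  0.1687] turn [-0.03 -0.06  0.13]
```

To row units: 0.168 m is 0.224, 0.13 m is 0.1733, 0.1 degrees is 0.0006.

Call:
{"method": "send_rows", "body": {
  "commands": [
    [[-0.0053, -0.0533, 0.0267, 0, 0, 0.0006], [-0.0053, -0.1067, 0.0533, 0, 0, 0.0006], [-0.0053, -0.1267, 0.0933, 0, 0, 0.0006], [-0.0053, -0.1267, 0.1333, 0, 0, 0.0006], [-0.0053, -0.1267, 0.1733, 0, 0, 0.0006], [-0.0053, -0.1267, 0.2, 0, 0, 0.0006], [-0.0053, -0.1267, 0.216, 0, 0, 0.0006], [-0.0053, -0.1267, 0.224, 0, 0, 0.0006], [-0.0053, -0.1267, 0.224, 0, 0, 0.0006], [-0.0053, -0.1267, 0.224, 0, 0, 0.0006]]
  ]
}}

```text
time_s: 4.25
position: [513.2, -327.1, 32.7]
tcp_rot: [[-0.193, 0.981, 0.002], [0.981, 0.193, -0.001], [-0.001, 0.001, -1.0]]
ft_force: [0.4, -0.4, -0.3]
gripper_width: 0.997
grasp_force: 0.0
```

Call:
{"method": "send_rows", "body": {
  "commands": [
    [[0, 0, 0, 0, 0, 0], [0, 0, 0, 0, 0, 0], [0, 0, 0, 0, 0, 0], [0, 0, 0, 0, 0, 0], [0, 0, 0, 0, 0, 0], [0, 0, 0, 0, 0, 0], [0, 0, 0, 0, 0, 0], [0, 0, 0, 0, 0, 0]]
  ],
  "fingers": 0.005,
  "newtons": 40
}}

```text
time_s: 5.05
position: [511.6, -327.0, 32.1]
tcp_rot: [[-0.192, 0.981, -0.001], [0.981, 0.192, -0.0], [-0.0, -0.001, -1.0]]
ft_force: [-3.9, -0.1, 5.9]
gripper_width: 0.059
grasp_force: 4.3
```

```bash
python3 -c "
from h import *
go(T(BIN,[[-130,-222,31]])[0],Rd(BIN[2]));print(observe()['grasp_force'])
o=observe();im=snapshot('wrist');cv2.imwrite('pics/w3.png',im[:,:,::-1])"
```

```text
t 5.05 pos [ 511.6 -327.    32.1] w 0.059 F [-3.9 -0.1  5.9]
shift [0.0017 0.0001 0.0011] turn [-0.06  0.   -0.01]
4.307769723236561
```

View pics/w3.png

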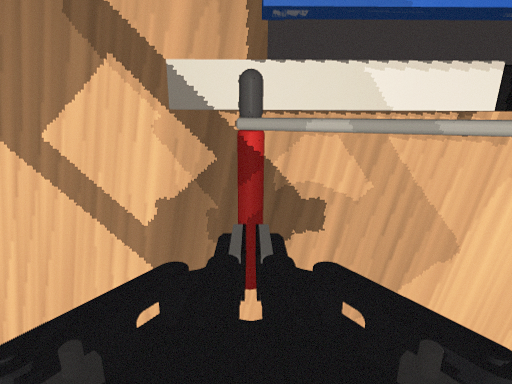

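To row units: 0.008 m is 0.0107, 0.006 m is 0.008.

Call:
{"method": "send_rows", "body": {
  "commands": [
    [[0, 0, 0, 0, 0, 0], [0, 0, 0, 0, 0, 0], [0, 0, 0, 0, 0, 0], [0, 0, 0.004, 0, 0, 0], [0, 0, 0.008, 0, 0, 0], [0, 0, 0.0107, 0, 0, 0], [0, 0, 0.0107, 0, 0, 0]]
  ],
  "fingers": 0.035
}}

```text
time_s: 5.8
position: [512.0, -326.6, 23.0]
tcp_rot: [[-0.192, 0.981, -0.001], [0.981, 0.192, 0.001], [0.001, -0.001, -1.0]]
ft_force: [0.5, 0.6, -0.3]
gripper_width: 0.412
grasp_force: 0.0
```

Call:
{"method": "send_rows", "body": {
  "commands": [
    [[0, 0, 0, 0, 0, 0], [0, 0, 0, 0, 0, 0], [0, 0, 0, 0, 0, 0], [0, 0, 0, 0, 0, 0], [0, 0, 0, 0, 0, 0]]
  ],
  "fingers": 0.0,
  "newtons": 30
}}

```text
time_s: 6.3
position: [511.5, -327.0, 23.6]
tcp_rot: [[-0.192, 0.981, -0.001], [0.981, 0.192, -0.0], [0.0, -0.001, -1.0]]
ft_force: [-3.6, -1.1, 2.0]
gripper_width: 0.144
grasp_force: 30.6
```

```bash
python3 -c "
from h import *
o=observe();im=snapshot('wrist');cv2.imwrite('pics/w4.png',im[:,:,::-1]);print(o['ft_force'],o['grasp_force'],o['joint_positions'],o['position'])"
```

```text
[-3.59932124 -1.09384401  2.02552269] 30.594842433929443 [-6.37842015e-01  5.34006314e-01  1.65258817e+00 -1.09418585e-03
  9.56095160e-01 -8.30606508e-01] [ 511.46811465 -327.00951728   23.61754498]
```

View pics/w4.png

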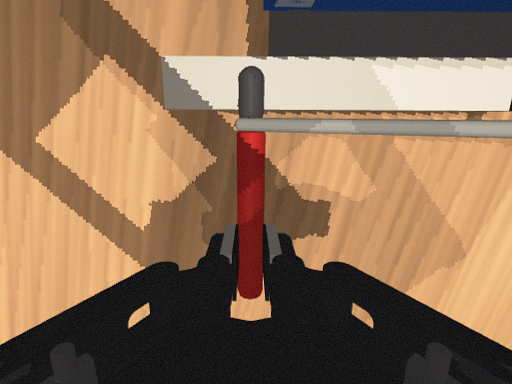

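Call:
{"method": "send_rows", "body": {
  "commands": [
    [[0, 0.0053, -0.0013, 0, 0, 0], [0, 0.0133, -0.0013, 0, 0, 0], [0, 0.024, -0.0013, 0, 0, 0], [0, 0.0347, -0.0013, 0, 0, 0], [0, 0.0453, -0.0013, 0, 0, 0], [0, 0.056, -0.0013, 0, 0, 0], [0, 0.0667, -0.0013, 0, 0, 0], [0, 0.0773, -0.0013, 0, 0, 0], [0, 0.0853, -0.0013, 0, 0, 0], [0, 0.088, -0.0013, 0, 0, 0]]
  ]
}}

```text
time_s: 7.35
position: [578.2, -314.3, 24.6]
tcp_rot: [[-0.192, 0.981, 0.001], [0.981, 0.192, -0.0], [-0.001, 0.001, -1.0]]
ft_force: [-3.6, -4.0, -1.6]
gripper_width: 0.141
grasp_force: 33.1
```

```bash
python3 -c "
from h import *
o=observe();print(o['ft_force'],o['moment'],o['grasp_force'],o['position'],o['gripper_width'])
S=cam('side');im=snapshot('side');a=im[150:350,200:400];
im=snapshot('wrist');cv2.imwrite('pics/5.png',np.hstack([cv2.resize(a,(384,384)),im[:,100:]])[:,:790,::-1])"
```

```text
[-3.58867611 -3.96186765 -1.55283655] [-0.45069842  0.18274137 -0.06022999] 33.09685707092285 [ 578.15732249 -314.32958726   24.58165536] 0.1411256905807773
```

View pics/5.png

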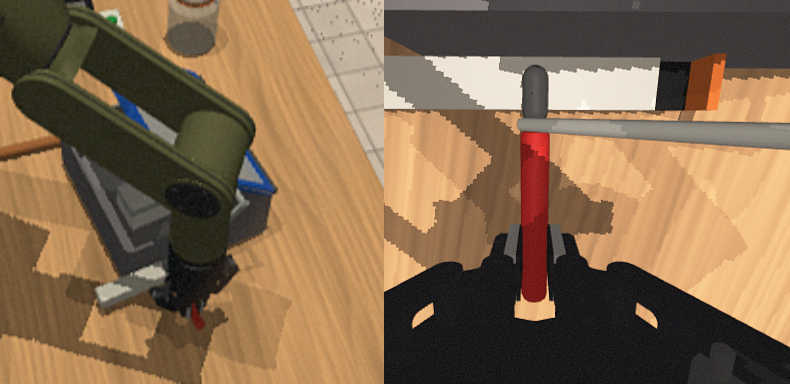

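To row units: 0.068 m is 0.0907, 0.066 m is 0.088.

Call:
{"method": "send_rows", "body": {
  "commands": [
    [[0, 0.0107, -0.0013, 0, 0, 0], [0, 0.0213, -0.0013, 0, 0, 0], [0, 0.032, -0.0013, 0, 0, 0], [0, 0.0427, -0.0013, 0, 0, 0], [0, 0.0533, -0.0013, 0, 0, 0], [0, 0.064, -0.0013, 0, 0, 0], [0, 0.0747, -0.0013, 0, 0, 0], [0, 0.0827, -0.0013, 0, 0, 0], [0, 0.088, -0.0013, 0, 0, 0], [0, 0.0907, -0.0013, 0, 0, 0]]
  ]
}}

```text
time_s: 8.45
position: [645.1, -301.5, 25.9]
tcp_rot: [[-0.192, 0.981, 0.001], [0.981, 0.192, -0.001], [-0.001, 0.001, -1.0]]
ft_force: [-0.6, -5.3, -1.3]
gripper_width: 0.143
grasp_force: 34.5
```

```bash
python3 -c "
from h import *
o=observe();print(o['ft_force'],o['moment'],o['grasp_force'],o['position'],o['gripper_width'])
im=snapshot('wrist');cv2.imwrite('pics/6.png',cv2.resize(im[20:200,160:400,::-1],(720,540)))"
```

```text
[-0.55692385 -5.34169557 -1.28403903] [-0.77811564 -0.11670517 -0.01920534] 34.54818069934845 [ 645.083796   -301.49959635   25.89410085] 0.14306275999951312
```

View pics/6.png

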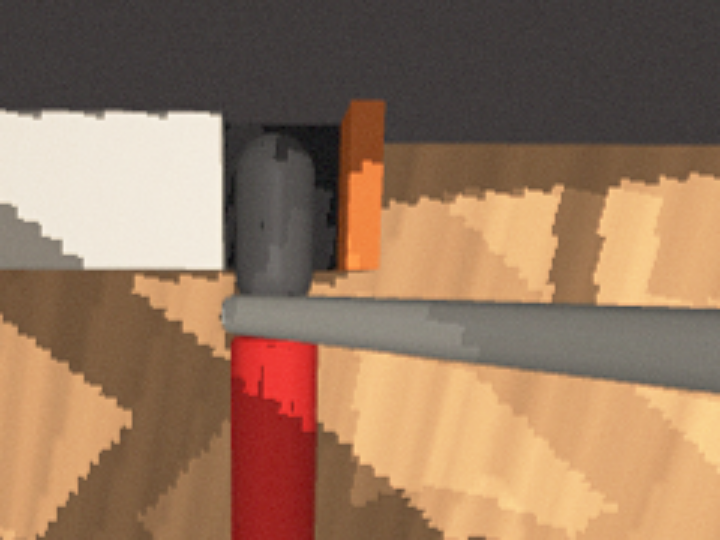

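Call:
{"method": "send_rows", "body": {
  "commands": [
    [[0, 0.0013, 0.0027, 0, 0, 0], [0, 0.002, 0.0067, 0, 0, 0], [0, 0.002, 0.0107, 0, 0, 0], [0, 0.002, 0.0147, 0, 0, 0], [0, 0.002, 0.0167, 0, 0, 0], [0, 0.002, 0.0167, 0, 0, 0], [0, 0.002, 0.0167, 0, 0, 0]]
  ]
}}

```text
time_s: 9.2
position: [645.2, -301.4, 12.6]
tcp_rot: [[-0.192, 0.981, -0.0], [0.981, 0.192, -0.001], [-0.001, -0.001, -1.0]]
ft_force: [0.7, -6.0, -1.7]
gripper_width: 0.14
grasp_force: 34.9
```

Call:
{"method": "send_rows", "body": {
  "commands": [
    [[0, 0, 0, 0, 0, 0], [0, 0, 0, 0, 0, 0], [0, 0, 0, 0, 0, 0], [0, 0, 0, 0, 0, 0], [0, 0, 0, 0, 0, 0], [0, 0, 0, 0, 0, 0]]
  ],
  "fingers": 0.045
}}

```text
time_s: 9.8
position: [645.4, -300.6, 13.1]
tcp_rot: [[-0.192, 0.981, 0.0], [0.981, 0.192, 0.0], [0.0, 0.0, -1.0]]
ft_force: [0.1, 0.1, -0.8]
gripper_width: 0.526
grasp_force: 0.0
```

```bash
python3 -c "
from h import *
o=observe();print(o['ft_force'],o['moment'],o['grasp_force'],o['position'],o['gripper_width'])
im=snapshot('wrist');cv2.imwrite('pics/7.png',im[:,:,::-1])"
```

```text
[ 0.08027793  0.09740169 -0.76312289] [ 0.02260746 -0.02067056  0.03209563] 0.0 [ 645.40044889 -300.62789188   13.14442093] 0.5258341529044678
```

View pics/7.png

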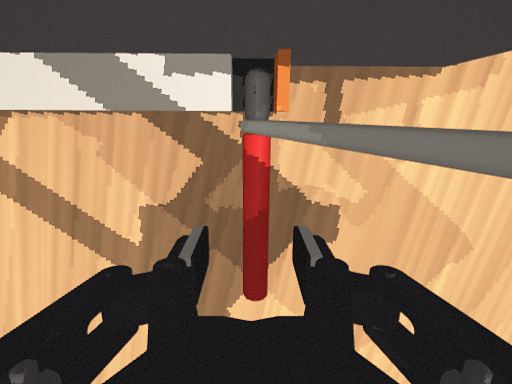

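To row units: -0.26 m is -0.3467, -0.23 m is -0.3067.

Call:
{"method": "send_rows", "body": {
  "commands": [
    [[-0.0333, 0, 0, 0, 0, 0], [-0.0667, 0, 0, 0, 0, 0], [-0.1, 0, -0.0133, 0, 0, 0], [-0.12, 0, -0.0533, 0, 0, 0], [-0.12, -0.0267, -0.1133, 0, 0, 0], [-0.12, -0.0667, -0.16, 0, 0, 0], [-0.12, -0.1133, -0.2067, 0, 0, 0], [-0.12, -0.16, -0.2533, 0, 0, 0], [-0.12, -0.2, -0.3067, 0, 0, 0], [-0.12, -0.2267, -0.3467, 0, 0, 0]]
  ]
}}

```text
time_s: 10.85
position: [493.9, -422.5, 276.1]
tcp_rot: [[-0.191, 0.982, 0.001], [0.982, 0.191, -0.002], [-0.002, 0.001, -1.0]]
ft_force: [0.3, -0.2, 0.3]
gripper_width: 0.53
grasp_force: 0.0
```

```bash
python3 -c "
from h import *
go(T(BIN,[[-140,0,290]])[0],Rd(BIN[2]+np.pi/2))"
```

```text
t 10.85 pos [ 493.9 -422.5  276.1] w 0.53 F [ 0.3 -0.2  0.3]
shift [ 0.3139  0.0254 -0.0145] turn [-6.000e-02  1.300e-01 -9.009e+01]
```

To row units: 0.314 m is 0.4187, -0.002 m is -0.0027, -80 degrees is -0.4444.

Call:
{"method": "send_rows", "body": {
  "commands": [
    [[0.04, 0, -0.0027, 0, 0, -0.0444], [0.0867, 0, -0.0053, 0, 0, -0.0889], [0.1333, 0, -0.008, 0, 0, -0.1333], [0.18, 0, -0.0107, 0, 0, -0.1778], [0.2267, 0.0067, -0.0133, 0, 0, -0.2222], [0.2733, 0.0133, -0.016, 0, 0, -0.2667], [0.32, 0.02, -0.0187, 0, 0, -0.3111], [0.3667, 0.0267, -0.0187, 0, 0, -0.3556], [0.4, 0.0333, -0.0187, 0, 0, -0.4], [0.4187, 0.0333, -0.0187, 0, 0, -0.4444]]
  ],
  "fingers": 0.085
}}

```text
time_s: 11.85
position: [459.7, -106.6, 287.4]
tcp_rot: [[-1.0, -0.026, 0.001], [-0.026, 1.0, 0.001], [-0.001, 0.001, -1.0]]
ft_force: [-0.0, 0.3, -0.0]
gripper_width: 0.994
grasp_force: 0.0
```

To row units: -10 degrees is -0.0556.

Call:
{"method": "send_rows", "body": {
  "commands": [
    [[0, 0, 0, 0, 0, -0.0444], [0, 0, 0, 0, 0, -0.0556], [0, 0, 0, 0, 0, -0.0556], [0, 0, 0, 0, 0, -0.0556]]
  ]
}}

```text
time_s: 12.25
position: [459.9, -108.8, 287.2]
tcp_rot: [[-0.982, -0.191, 0.0], [-0.191, 0.982, 0.0], [-0.0, -0.0, -1.0]]
ft_force: [-0.5, 0.3, -0.5]
gripper_width: 0.993
grasp_force: 0.0
```

```bash
python3 -c "
from h import *
go(T(BIN,[[-140,0,290]])[0],Rd(BIN[2]+np.pi/2))
o=observe();im=snapshot('wrist');C=cam('wrist',o);cv2.imwrite('pics/8raw.png',im[:,:,::-1])
for q in ['tin','bin','lid']:
    r=outline_of('wrist',q)
    for d in r[:2]: print(q,np.round(d['bbox']),d['score'],cv2.minAreaRect(np.argwhere(d['mask'])[:,::-1].astype(np.float32)))
v=im.copy()
for p in [[-120,-130,100],[-120,130,100],[-115,-125,5],[-115,125,5],[115,-125,5],[115,125,5],[-120,-130,0],[-120,130,0]]:
    u=proj(C,T(BIN,[p]))[0]; cv2.circle(v,tuple(int(a) for a in u),2,(0,255,0),-1)
cv2.imwrite('pics/8.png',cv2.resize(v[:,:,::-1],(768,576)))
"
```

```text
t 12.25 pos [ 459.9 -108.8  287.2] w 0.993 F [-0.5  0.3 -0.5]
shift [ 0.0011 -0.0004 -0.0028] turn [-0.    0.01 -0.08]
tin [218. 198. 259. 282.] 0.95 ((240.5, 240.0), (84.0, 43.0), 90.0)
tin [ 91. 168. 408. 383.] 0.22 ((246.5, 276.5), (315.0, 213.0), 0.0)
bin [ 92. 171. 409. 384.] 0.76 ((247.0, 276.0), (316.0, 214.0), 0.0)
bin [348.   0. 418. 202.] 0.64 ((368.5399475097656, 95.91577911376953), (46.987003326416016, 210.67877197265625), 20.011499404907227)
```

View pics/8.png

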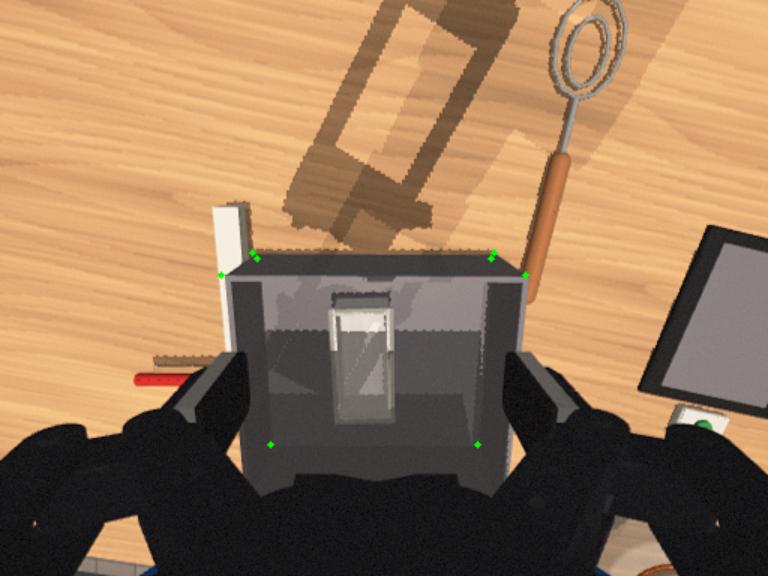

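```bash
python3 -c "
from h import *
o=observe();snapshot('wrist');C=cam('wrist',o)
d=outline_of('wrist','tin')[0];m=d['mask'].astype(np.uint8)
c=max(cv2.findContours(m,0,1)[0],key=cv2.contourArea);h=cv2.convexHull(c)[:,0]
print(cv2.approxPolyDP(cv2.convexHull(c),4,True)[:,0].tolist())
def box(u,z):
    w=ray_z(C,u,z)-[*BIN[:2],0];a=BIN[2];return np.round([np.cos(a)*w[0]+np.sin(a)*w[1],-np.sin(a)*w[0]+np.cos(a)*w[1]],1)
for u in [(220,207),(261,207),(263,281),(222,281)]: print(u,box(u,55))
for u in [(152,185),(350,183)]: print('wall',u,box(u,100))
for n in ['scene','side']:
    snapshot(n)
    for q in ['jar','whisk','mat','lid']:
        print(n,q,[(np.round(r['bbox']).tolist(),round(r['score'],2)) for r in find_in(n,q)[:1]])
"
```

```text
[[258, 199], [262, 280], [224, 282], [219, 207], [227, 199]]
(220, 207) [-73.3 -43. ]
(261, 207) [-73.3  17.3]
(263, 281) [50.2 21.8]
(222, 281) [ 50.2 -43.3]
wall (152, 185) [-117.8 -124.1]
wall (350, 183) [-120.5  128.8]
scene jar []
scene whisk [([74.0, 121.0, 248.0, 286.0], 0.62)]
scene mat [([291.0, 185.0, 362.0, 226.0], 0.78)]
scene lid [([78.0, 118.0, 244.0, 253.0], 0.56)]
side jar [([289.0, 139.0, 313.0, 179.0], 0.97)]
side whisk [([152.0, 217.0, 231.0, 246.0], 0.77)]
side mat [([200.0, 151.0, 262.0, 191.0], 0.67)]
side lid [([260.0, 231.0, 308.0, 265.0], 0.57)]
```

```bash
cat >> h.py <<'E'
def Rt(a,t): return Rd(a)@Ro.from_euler('y',-t,degrees=True).as_matrix()
E
python3 -c "
from h import *
go(T(BIN,[[-82,-12,187]])[0],Rt(BIN[2]+np.pi/2+.015,20))"
```

```text
t 13.05 pos [ 460.  -108.9  287.1] w 0.995 F [-0.4  0.9 -0.8]
shift [-0.0568 -0.0123  0.1001] turn [ -0.15 -20.    -0.87]
```

To row units: 0.1 m is 0.1333, 0.08 m is 0.1067, -0.15 degrees is -0.0008.

Call:
{"method": "send_rows", "body": {
  "commands": [
    [[-0.0133, -0.004, 0.0267, 0, -0.0278, 0], [-0.0267, -0.0067, 0.0533, 0, -0.0556, 0], [-0.0467, -0.0107, 0.08, 0, -0.0833, -0.0028], [-0.064, -0.016, 0.1067, -0.0006, -0.1111, -0.005], [-0.076, -0.016, 0.1333, -0.0008, -0.1111, -0.005], [-0.076, -0.016, 0.1333, -0.0008, -0.1111, -0.005], [-0.076, -0.016, 0.1333, -0.0008, -0.1111, -0.005]]
  ]
}}

```text
time_s: 13.75
position: [518.4, -109.8, 187.3]
tcp_rot: [[-0.919, -0.208, 0.334], [-0.195, 0.978, 0.071], [-0.341, 0.0, -0.94]]
ft_force: [0.9, -0.1, 0.9]
gripper_width: 0.994
grasp_force: 0.0
```

```bash
python3 -c "
from h import *
go(T(BIN,[[-20.5,-12,18]])[0],Rt(BIN[2]+np.pi/2+.015,20))
o=observe();im=snapshot('wrist');C=cam('wrist',o);d=outline_of('wrist','tin')[0];print(d['score'],d['bbox'])
c=max(cv2.findContours(d['mask'].astype(np.uint8),0,1)[0],key=cv2.contourArea)
def box(u,z):
    w=ray_z(C,u,z)-[*BIN[:2],0];a=BIN[2];return np.round([np.cos(a)*w[0]+np.sin(a)*w[1],-np.sin(a)*w[0]+np.cos(a)*w[1]],1)
for u in cv2.approxPolyDP(cv2.convexHull(c),4,True)[:,0].tolist(): print(u,box(u,55))
v=im.copy()
for u in proj(C,T(BIN,[[-11.5+64*i,-12+32*j,55] for i in (-1,1) for j in (-1,1)])): cv2.circle(v,tuple(int(a) for a in u),2,(0,255,0),-1)
cv2.imwrite('pics/9.png',v[:,:,::-1])
"
```

```text
t 13.75 pos [ 518.4 -109.8  187.3] w 0.994 F [ 0.9 -0.1  0.9]
shift [ 0.0003 -0.0012  0.18  ] turn [ 0.02 -0.03  0.04]
0.68 [216.6, 125.2, 279.6, 236.8]
[269, 127] [-91.9   7.9]
[278, 141] [-77.1  17.9]
[273, 233] [50.5 20.8]
[225, 232] [ 49.8 -40.3]
[217, 142] [-74.9 -44.2]
[226, 127] [-91.2 -34.5]
```

View pics/9.png

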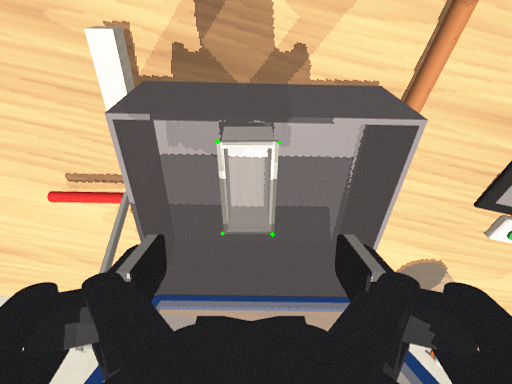

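To row units: 0.18 m is 0.24, 0.172 m is 0.2293.

Call:
{"method": "send_rows", "body": {
  "commands": [
    [[0, 0, 0.04, 0, 0, 0], [0, -0.0013, 0.08, 0, 0, 0], [0, -0.0013, 0.12, 0, 0, 0], [0, -0.0013, 0.1533, 0, 0, 0], [0, -0.0013, 0.1867, 0, 0, 0], [0, -0.0013, 0.2133, 0, 0, 0], [0, -0.0013, 0.2293, 0, 0, 0], [0, -0.0013, 0.24, 0, 0, 0], [0, -0.0013, 0.24, 0, 0, 0]]
  ]
}}

```text
time_s: 14.75
position: [579.2, -97.8, 17.8]
tcp_rot: [[-0.919, -0.208, 0.335], [-0.195, 0.978, 0.071], [-0.342, -0.0, -0.94]]
ft_force: [-0.9, -0.5, 0.3]
gripper_width: 0.991
grasp_force: 0.0
```

Call:
{"method": "send_rows", "body": {
  "commands": [
    [[0, 0, 0, 0, 0, 0], [0, 0, 0, 0, 0, 0], [0, 0, 0, 0, 0, 0], [0, 0, 0, 0, 0, 0], [0, 0, 0, 0, 0, 0], [0, 0, 0, 0, 0, 0]]
  ],
  "fingers": 0.03,
  "newtons": 50
}}

```text
time_s: 15.35
position: [579.2, -98.4, 19.4]
tcp_rot: [[-0.918, -0.207, 0.337], [-0.195, 0.978, 0.07], [-0.344, -0.001, -0.939]]
ft_force: [-3.0, -0.1, 6.1]
gripper_width: 0.635
grasp_force: 52.9
```

To row units: -0.1174 m is -0.1565, -0.043 m is -0.0573.

Call:
{"method": "send_rows", "body": {
  "commands": [
    [[-0.0045, 0, -0.0125, 0, 0, 0], [-0.0115, 0, -0.0313, 0, 0, 0], [-0.0184, 0, -0.0501, 0, 0, 0], [-0.0253, 0, -0.0693, 0, 0, 0], [-0.0321, 0, -0.0877, 0, 0, 0], [-0.0391, 0, -0.1067, 0, 0, 0], [-0.0459, 0, -0.1253, 0, 0, 0], [-0.0528, 0, -0.144, 0, 0, 0], [-0.0573, 0, -0.1565, 0, 0, 0], [-0.0573, 0, -0.1565, 0, 0, 0]]
  ]
}}

```text
time_s: 16.35
position: [579.7, -98.3, 144.9]
tcp_rot: [[-0.918, -0.208, 0.337], [-0.196, 0.978, 0.07], [-0.344, -0.002, -0.939]]
ft_force: [0.4, -0.3, -2.6]
gripper_width: 0.638
grasp_force: 53.8
```

```bash
python3 -c "
from h import *
print(observe()['grasp_force'])
go(T(BIN,[[-175,-12,150]])[0],Rt(BIN[2]+np.pi/2+.015,20))
o=observe();im=snapshot('wrist');cv2.imwrite('pics/10.png',im[:,:,::-1])
"
```

```text
53.77996623516083
t 16.35 pos [579.7 -98.3 144.9] w 0.638 F [ 0.4 -0.3 -2.6]
shift [ 0.1444  0.0027 -0.0584] turn [-0.11  0.15  0.06]
```

View pics/10.png

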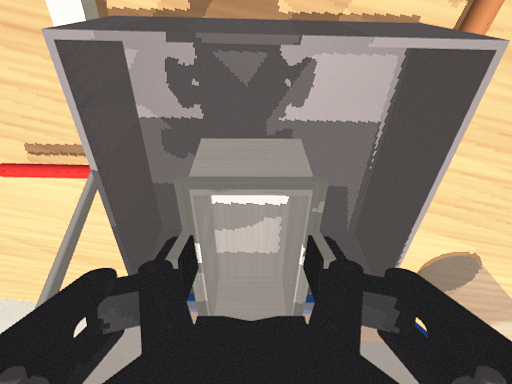

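```bash
python3 -c "
from h import *
o=observe();R=np.asarray(o['tcp_rot'])
for P in ([500,-114,150],[476,100,150],[476,314,150],[476,314,26]): print(P,np.round(R.T@(np.array(P)-o['position'])/1000,4))
S=cam('side');print('jar approx',ray_z(S,(301,176),0))
"
```

```text
[500, -114, 150] [ 0.0737  0.0008 -0.0335]
[476, 100, 150] [ 0.0539  0.2151 -0.0265]
[476, 314, 150] [ 0.0121  0.4244 -0.0115]
[476, 314, 26] [0.0546 0.4246 0.105 ]
jar approx [742.97980078 209.30868246   0.        ]
```

To row units: 0.25 m is 0.3333, 0.105 m is 0.14.

Call:
{"method": "send_rows", "body": {
  "commands": [
    [[0.024, 0, -0.0112, 0, 0, 0], [0.0613, 0, -0.028, 0, 0, 0], [0.096, 0.0011, -0.044, 0, 0, 0], [0.0933, 0.04, -0.0433, 0, 0, 0], [0.0893, 0.0867, -0.042, 0, 0, 0], [0.0853, 0.14, -0.0404, 0, 0, 0], [0.08, 0.1933, -0.0387, 0, 0, 0], [0.076, 0.24, -0.0371, 0, 0, 0], [0.072, 0.2867, -0.0353, 0, 0, 0], [0.0627, 0.3333, -0.032, 0, 0, 0]]
  ]
}}

```text
time_s: 17.4
position: [473.6, 136.9, 148.1]
tcp_rot: [[-0.92, -0.207, 0.332], [-0.195, 0.978, 0.07], [-0.339, -0.0, -0.941]]
ft_force: [1.0, 0.1, -3.1]
gripper_width: 0.64
grasp_force: 53.8
```

```bash
python3 -c "
from h import *
o=observe();R=np.asarray(o['tcp_rot']);print(o['position'],o['grasp_force'],o['gripper_width'],o['ft_force'],o['joint_positions'].round(2))
for P in ([476,314,140],[476,314,60]): print(P,np.round(R.T@(np.array(P)-o['position'])/1000,4))
"
```

```text
[473.59768967 136.85200896 148.13910484] 53.83401811122894 0.6402700173324146 [ 1.00281796  0.09686067 -3.08296432] [ 0.19  0.1   2.04  0.01  0.66 -1.6 ]
[476, 314, 140] [-0.034   0.1728  0.0209]
[476, 314, 60] [-0.0069  0.1728  0.0962]
```

To row units: 0.173 m is 0.2307, 0.07 m is 0.0933.

Call:
{"method": "send_rows", "body": {
  "commands": [
    [[-0.008, 0.0467, 0.0047, 0, 0, 0], [-0.0173, 0.0933, 0.0107, 0, 0, 0], [-0.028, 0.1467, 0.0173, 0, 0, 0], [-0.0373, 0.1933, 0.024, 0, 0, 0], [-0.044, 0.224, 0.028, 0, 0, 0], [-0.0453, 0.2307, 0.028, 0, 0, 0], [-0.0347, 0.2307, 0.0587, 0, 0, 0], [-0.02, 0.2307, 0.0973, 0, 0, 0], [-0.0093, 0.2307, 0.128, 0, 0, 0], [-0.0093, 0.2307, 0.128, 0, 0, 0]]
  ]
}}

```text
time_s: 18.4
position: [474.8, 309.8, 57.2]
tcp_rot: [[-0.922, -0.207, 0.327], [-0.196, 0.978, 0.065], [-0.333, -0.004, -0.943]]
ft_force: [-0.8, -0.6, -2.8]
gripper_width: 0.64
grasp_force: 53.9
```

```bash
python3 -c "
from h import *
o=observe();R=np.asarray(o['tcp_rot']);print(o['position'],o['grasp_force'],o['gripper_width'],o['ft_force'])
p=o['position'].copy()
for z in (40,28,25,22): print(z,np.round(R.T@(np.array([476,314,z])-o['position'])/1000,4))
S=cam('side');im=snapshot('side')
for q in ['mat','tin']:print(q,[(np.round(r['bbox']).tolist(),round(r['score'],2)) for r in find_in('side',q)[:2]])
# mat corners predicted with tin corners
print(proj(S,T([485,316,-.034,0],[[a*100,b*85,8] for a in(-1,1) for b in (-1,1)])).round())
print(proj(S,T([*(p[:2]+[9,2]),BIN[2]+.015,0],[[a*64,b*32,50+p[2]-14] for a in(-1,1) for b in (-1,1)])).round())
"
```

```text
[474.82263364 309.79427209  57.20279733] 53.868075013160706 0.6400603198479716 [-0.81260406 -0.59625617 -2.80749635]
40 [0.0038 0.0039 0.0169]
28 [0.0078 0.004  0.0282]
25 [0.0088 0.004  0.031 ]
22 [0.0098 0.004  0.0339]
mat [([308.0, 244.0, 337.0, 313.0], 0.68), ([194.0, 147.0, 263.0, 190.0], 0.65)]
tin [([203.0, 139.0, 244.0, 170.0], 0.93), ([197.0, 147.0, 264.0, 191.0], 0.46)]
[[199. 188.]
 [193. 154.]
 [256. 179.]
 [247. 146.]]
[[208. 162.]
 [201. 150.]
 [242. 150.]
 [235. 139.]]
```

To row units: 0.031 m is 0.0413, 0.0088 m is 0.0117.

Call:
{"method": "send_rows", "body": {
  "commands": [
    [[0.0027, 0.0053, 0.0133, 0, 0, 0], [0.0053, 0.0053, 0.0227, 0, 0, 0], [0.008, 0.0053, 0.0307, 0, 0, 0], [0.0107, 0.0053, 0.0373, 0, 0, 0], [0.0117, 0.0053, 0.0413, 0, 0, 0], [0.0117, 0.0053, 0.0413, 0, 0, 0], [0.0117, 0.0053, 0.0413, 0, 0, 0]]
  ]
}}

```text
time_s: 19.25
position: [479.9, 317.6, 29.4]
tcp_rot: [[-0.919, -0.208, 0.335], [-0.195, 0.978, 0.071], [-0.342, -0.0, -0.94]]
ft_force: [0.5, 0.2, -2.5]
gripper_width: 0.638
grasp_force: 53.9
```

To row units: 0.0066 m is 0.0088, 0.0024 m is 0.0032.

Call:
{"method": "send_rows", "body": {
  "commands": [
    [[0.0009, 0, 0.0027, 0, 0, 0], [0.0019, 0, 0.0051, 0, 0, 0], [0.0027, 0, 0.0073, 0, 0, 0], [0.0032, 0, 0.0088, 0, 0, 0], [0.0032, 0, 0.0088, 0, 0, 0]]
  ]
}}

```text
time_s: 19.75
position: [479.9, 317.6, 22.5]
tcp_rot: [[-0.919, -0.208, 0.335], [-0.195, 0.978, 0.071], [-0.342, -0.0, -0.94]]
ft_force: [-0.6, -0.2, -0.9]
gripper_width: 0.637
grasp_force: 54.1
```

To row units: 0.0014 m is 0.0019, 0.001 m is 0.0013.

Call:
{"method": "send_rows", "body": {
  "commands": [
    [[0.0004, 0, 0.0013, 0, 0, 0], [0.0007, 0, 0.0019, 0, 0, 0], [0.0007, 0, 0.0019, 0, 0, 0]]
  ]
}}

```text
time_s: 20.05
position: [480.0, 317.7, 22.4]
tcp_rot: [[-0.919, -0.208, 0.336], [-0.195, 0.978, 0.072], [-0.344, 0.0, -0.939]]
ft_force: [-5.5, -2.8, 12.7]
gripper_width: 0.639
grasp_force: 55.7
```

Call:
{"method": "send_rows", "body": {
  "commands": [
    [[0, 0, 0, 0, 0, 0], [0, 0, 0, 0, 0, 0], [0, 0, 0, 0, 0, 0], [0, 0, 0, 0, 0, 0], [0, 0, 0, 0, 0, 0]]
  ],
  "fingers": 0.085
}}

```text
time_s: 20.55
position: [480.0, 317.6, 20.7]
tcp_rot: [[-0.919, -0.208, 0.334], [-0.195, 0.978, 0.071], [-0.342, -0.0, -0.94]]
ft_force: [0.5, -0.0, -0.1]
gripper_width: 0.993
grasp_force: 0.0
```

To row units: -0.15 m is -0.2, -0.12 m is -0.16.

Call:
{"method": "send_rows", "body": {
  "commands": [
    [[0, 0, -0.0133, 0, 0, 0], [0, 0, -0.04, 0, 0, 0], [0, 0, -0.08, 0, 0, 0], [0, 0, -0.12, 0, 0, 0], [0, 0, -0.16, 0, 0, 0], [0, 0, -0.2, 0, 0, 0], [0, 0, -0.2, 0, 0, 0], [0, 0, -0.2, 0, 0, 0]]
  ]
}}

```text
time_s: 21.35
position: [429.7, 307.3, 163.2]
tcp_rot: [[-0.918, -0.208, 0.336], [-0.195, 0.978, 0.073], [-0.344, 0.001, -0.939]]
ft_force: [0.9, -0.3, -1.0]
gripper_width: 0.994
grasp_force: 0.0
```

```bash
python3 -c "
from h import *
o=observe();print(o['ft_force'],o['grasp_force'],o['position'])
im=snapshot('wrist');C=cam('wrist',o)
for q in ['tin','mat']:
  d=outline_of('wrist',q)[0];c=max(cv2.findContours(d['mask'].astype(np.uint8),0,1)[0],key=cv2.contourArea)
  print(q,d['score'],[(u,ray_z(C,u,58 if q=='tin' else 8)[:2].round().tolist()) for u in cv2.approxPolyDP(cv2.convexHull(c),4,True)[:,0].tolist()])
for n in ['side','scene']:
  snapshot(n)
  for q in ['tin','lid','stay_grip','whisk','jar','scraper']:print(n,q,[(np.round(r['bbox']).tolist(),round(r['score'],2)) for r in find_in(n,q)[:1]])
"
```

```text
[ 0.8628735  -0.31655018 -1.03863494] 0.0 [429.70338066 307.29516516 163.1534251 ]
tin 0.87 [([275, 127], [404.0, 326.0]), ([285, 144], [419.0, 339.0]), ([277, 242], [542.0, 365.0]), ([223, 242], [555.0, 303.0]), ([216, 143], [431.0, 277.0]), ([225, 127], [414.0, 283.0])]
mat 0.81 [([186, 64], [381.0, 236.0]), ([346, 105], [386.0, 400.0]), ([287, 239], [582.0, 394.0]), ([243, 255], [627.0, 340.0]), ([208, 251], [629.0, 289.0]), ([170, 217], [575.0, 231.0])]
side tin [([207.0, 145.0, 244.0, 172.0], 0.75)]
side lid [([258.0, 153.0, 340.0, 312.0], 0.71)]
side stay_grip [([310.0, 247.0, 335.0, 314.0], 0.9)]
side whisk [([179.0, 220.0, 233.0, 236.0], 0.89)]
side jar [([290.0, 139.0, 315.0, 179.0], 0.67)]
side scraper [([228.0, 115.0, 253.0, 138.0], 0.6)]
scene tin [([307.0, 175.0, 347.0, 214.0], 0.69)]
scene lid [([77.0, 117.0, 245.0, 256.0], 0.92)]
scene stay_grip [([78.0, 202.0, 118.0, 255.0], 0.87)]
scene whisk []
scene jar [([305.0, 213.0, 345.0, 283.0], 0.87)]
scene scraper [([377.0, 207.0, 432.0, 227.0], 0.72)]
```

```bash
python3 -c "
from cell import *
print(finish_job())"
```

```text
the job is handed in; nothing more can be done
None
```

The lid is propped with the stay's foot in the notch, and the loaf tin is on the heat mat, released and about 10 mm from the mat's centre. I handed the job in at about 22 s; no verdict came back. I viewed 11 pictures, one over the limit of 10.

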